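Load a stone test tile under the hold-down clip of a sample jig

TASK

Load the stone test tile into the sample jig so that its filled grooves can be rubbed down. With one fingertip press the clip's thumb bar right down and keep it down so that the jaw stands open, and meanwhile push the tile with the other fingertip along the channel, under the open jaw, until it is fully home against the end stop; the jaw must not rub on the tile's face on the way in. Then let the bar up so that the jaw grips the tile, and leave it: the tile is only pushed flat along the board, never picked up, and the things lying round the jig stay where they are.

Things in the scene. Friction and masses are not known exactly. Their poses are not given: they have to be found in the camera images.
- jig: Sample jig: plywood board 190 x 128 x 15 mm fixed to the bench. Origin under its centre, on the bench top; x = direction in which the tile is pushed, along the 190 mm side, away from the robot; y to the left, z up. The deck (board top) is at z = 15. Nothing fixed on it stands higher than 20 over the deck (shaft bearings at x = -88, 20, 66, y = -2 to 22). Other entries: mm in this frame.
- stop (a point): On the jig, deck level: foot of the aluminium end stop (8 mm high) in the middle of the channel, x = 60, y = -30; axes as the jig's. The channel runs from here towards -x: 43 mm wide between aluminium rails 6 mm high, straight down to x = 18, then a flared mouth to x = 0, 54 mm wide there. The jaw crosses it above x = 40 to 56.
- tile: Loose stone tile, 50 mm (its x) x 40 mm (its y) x 10 mm thick, about 55 g, two coloured filled grooves across its face. Origin: centre of the underside. It starts flat on the deck before the mouth, up to 2.5 mm off the channel's centre line and 0.12 rad askew. Home, its front face touches the stop: origin at x = 35, y = -30 (+-1.5), near face at x = 10.
- clip (a joint): Turn of the spring clip about its shaft, rad (shaft parallel to x at y = 4, 14 mm over the deck). 0 = at rest: jaw 3 mm over the deck, thumb bar up. 0.56 = bar right down on its hard stop, jaw 17 mm over the deck. The tile passes from 0.36 on; with the jaw resting on the tile it reads about 0.28. The bar needs 3 N at first, 7 N fully down, and springs back.
- bar_mid (a point): On the top face of the clip's steel thumb bar, mid-length (x = -35); moves with the clip. Bar: x = -82 to 12, 28 mm wide. At rest it slopes up to the left by 0.56 rad; this point is 18 over the deck at y = 34, outer edge 26. Fully down the bar is level, y = 16 to 44, top 3 over the deck, this point at y = 32: 62 mm from the channel's middle. Press anywhere along it; fingertips slide on it.
- ochre_jar: Bystander: closed yellow jar with a black lid, 53 mm wide, 62 mm high, standing left of the jig. Origin: centre of its underside. Leave alone.
- pencil: Bystander: red carpenter's pencil, 12 x 168 x 10 mm, lying along the left side of the jig. Origin: centre of its underside, its length along its y. Leave alone.
- rub_block: Bystander: dark grey rubbing block, 26 x 68 x 22 mm, lying right of the jig. Origin: centre of its underside, its length along its y. Leave alone.
- pad: Bystander: round blue polishing pad, 57 mm wide, 10 mm high, lying right of the jig. Origin: centre of its underside. Leave alone.
Not all that is in view belongs to the job. There is more than one size of the jig; the job needs the largest.

How it is judged:
By the outcome, as a careful person would: the job done as asked, in the order asked, and still so for the second after the job is handed in, with the robot touching nothing.
It also fails if it takes over 35 s, if anything falls off the work surface, if the arm or the gripper's body presses on something with over 40 N, if the wrist force passes 120 N, or if a joint passes its speed limit or range.

ROBOT

A 6-joint arm with a two-finger parallel gripper is mounted at the origin on a cart in front of the work surface, level with it; the furniture and walls round the work are solid. World frame = base frame: x ahead of the robot, y to its left, z up, the work surface at z = 0. Lengths are in mm, angles in rad, forces in N, time in s.
With the tool pointing down it reaches from about 350 to 1000 mm from the base axis. Payload 7.1 kg.
Tool frame: the origin (TCP) lies at the very end of the fingers, on their centre line; the grasp point (between the pads) lies 19 mm behind it (robot.tcp_to_grasp is the z of the grasp point in the tool frame, in mm); z points along the fingers, y is the direction in which the jaws open and shut (so a half turn about z gives the same grasp; the last joint's range is limited). The gripper opens to 85 mm and grips with 20 to 120 N. Pads are 22 mm wide; open, the fingers measure 114 mm over their backs; the gripper's body (76 mm by 85 mm) begins 54 mm behind the grasp point. The pads swing forward as they close: fully open they stand 13 mm farther back than shut.
Start: joints at [-1.203, 0.423, 1.63, -0, 1.089, -0.019], TCP at [235.783, -578.802, 231.319] pointing down, gripper open.
Joint ranges: [-3, 3], [-0.9, 2.11], [0.09, 2.58], [-1.31, 4.45], [0.11, 2.69], [-2.54, 2.54]. Speed limits (rad/s): [2.39, 2.39, 3.01, 3.14, 3.14, 3.14].

INTERFACE

Orientations are given as a unit quaternion [x, y, z, w].
In Python, from cell import status, viewer, ticket, robot gives the robot as it stands. The module is installed in compiled form; this text tells all that it offers.
- The arm moves only by the tool move_arm, never from a script. Its argument "plan" is a list of rows, each a list of 7 numbers: the opening, from 0 (shut) to 1 (fully open), then the shift along the tool's x, y, z in mm, then the turn, a rotation vector about the tool's x, y, z in degrees. A call has exactly 8 rows; each row shifts and turns the commanded pose from where the row before left it, along the tool's axes as they then stand; what a row does not reach is not made up. A row lasts 1/8 s, in which the tool goes at most 62.5 mm and 10.7 degrees, less where a joint would pass 70% of its speed; a pose out of reach is approached as far as the arm can. A call is refused whole if a number of a shift passes 62.5 or a number of a turn 10.7, either way. A call with a gripper value outside its range is refused whole. The fingers move at their own pace and stop on an object; the grip force is fixed at half the most. Time passes only in rows, so rows that do not move let the fingers close, or fill a call up. It gives the time, the measured TCP pose, the force and the opening at its end, in the units of the state.
- status.sense(): the state, without advancing time (a new reading comes with each control period).
- viewer.grab_frame(name): name is "scene" or "top" or "wrist"; returns (picture, depth): 400x640x3 uint8, red, green, blue; 400x640 float32, mm along the optical axis (not along the pixel's ray), 0 where there is no reading.
- viewer.camera_info(name): a dict with "K" (3x3 intrinsics, pixels), "rvec" (rotation vector, rad) and "tvec" (3), from world to camera coordinates, as OpenCV has them; the wrist camera has in their place "T_tool_cam" (4x4, takes a point from camera to tool coordinates, whose origin is the TCP and whose axes are the flange's). Camera axes: x right, y down, z forward; pixel columns grow to the right and rows downward; lengths in mm; the calibration is good to about 2 mm. A picture is of the moment at which its call begins: read the wrist's pose just before it. camera_info takes no time and is no camera call.
- ticket.hand_in(): hands the job in, once; it reports no verdict.
The state is a dict: "t": time; "joints": joint angles; "dq": joint speeds; "joint_efforts": joint torques, N m; "tool_pos": TCP position; "ee_rot": TCP orientation; "contact_force": force on the tool from outside, world axes, zero at the start; "ft_torque": the same for the moment, N m; "grip_width": finger opening in mm.
Only numpy, scipy, OpenCV 4.12 (cv2) and the standard library are available. Lean on these libraries where they do the work, as an engineer would, in place of code of your own. Each camera call takes 0.05 s, during which the arm holds its last target. There are 200 camera calls.

## Working session

There is one attempt and no reset: what is moved stays moved. The work goes in short steps, Python scripts to look and compute and a tool call to move; the robot and the scene stay as the last step left them, time stands still between calls to the robot, and variables do not carry over. Pictures are saved under pics/ and viewed, about 8 in all and at most 12, crops included, and the job is handed in when it is done.

Besides the shell and the picture viewer there is one more tool, called after "Call:" as name(argument=value, ...) on one line, values as JSON. move_arm: Moves the arm, as the interface text tells. Its arguments: {"type":"object","properties":{"plan":{"type":"array","items":{"type":"array","items":{"type":"number"}}}},"required":["plan"]}

```bash
mkdir -p pics
cat > h.py <<'E'
import numpy as np, cv2
from cell import status, viewer, ticket, robot
from scipy.spatial.transform import Rotation as R
def w2c(n):
    i=viewer.camera_info(n)
    if 'rvec' in i:
        return np.array(i['K']),cv2.Rodrigues(np.array(i['rvec'],float))[0],np.array(i['tvec'],float).ravel()
    s=status.sense(); T=np.eye(4); T[:3,:3]=R.from_quat(s['ee_rot']).as_matrix(); T[:3,3]=s['tool_pos']
    M=np.linalg.inv(T@np.array(i['T_tool_cam'])); return np.array(i['K']),M[:3,:3],M[:3,3]
def ray(cam,px,z):
    K,Rm,t=cam; px=np.atleast_2d(px).astype(float)
    d=(np.linalg.inv(K)@np.c_[px,np.ones(len(px))].T); d=Rm.T@d; o=-Rm.T@t
    return (o[:,None]+d*((z-o[2])/d[2])).T
def proj(cam,P):
    K,Rm,t=cam; q=K@(Rm@np.atleast_2d(P).T+t[:,None]); return (q[:2]/q[2]).T
def save(n,im): cv2.imwrite('pics/'+n+'.png',im[:,:,::-1])
E
python3 - <<'E'
from h import *
s=status.sense(); print(s)
for n in ('scene','top'):
    im,d=viewer.grab_frame(n); save(n,im); np.save(n+'_d.npy',d)
    c=w2c(n); print(n,c[0].tolist(),(-c[1].T@c[2]).round(), c[1].round(2).tolist())
E
```

```text
{'t': 0.0, 'joints': array([-1.20301686e+00,  4.23853599e-01,  1.63071026e+00,  6.31924841e-06,
        1.08857592e+00, -1.89968180e-02]), 'dq': array([-0.00054229, -0.00261616, -0.00025658,  0.00086132,  0.00029269,
       -0.00102018]), 'joint_efforts': array([-3.32264917e-04, -5.57377982e+01, -2.81749499e+01, -1.16967167e-04,
        7.34064903e-03, -8.68584436e-06]), 'tool_pos': array([ 235.58167145, -578.3047799 ,  230.52975626]), 'ee_rot': array([ 9.81358707e-01,  1.92183477e-01, -1.31464028e-04, -7.62314484e-04]), 'contact_force': array([ 0.17400021,  0.2501179 , -0.11065595]), 'ft_torque': array([-0.0259053 , -0.01002589, -0.00641049]), 'grip_width': 85.35678079544891}
scene [[388.35032773900167, 0.0, 318.4065231144708], [0.0, 388.35032773900167, 201.69431222734468], [0.0, 0.0, 1.0]] [148. 425. 722.] [[-0.65, -0.76, 0.02], [-0.59, 0.5, -0.63], [0.47, -0.42, -0.77]]
top [[430.9030568847304, 0.0, 324.94622663444056], [0.0, 430.9030568847304, 202.423882866706], [0.0, 0.0, 1.0]] [ 344.   60. 1090.] [[-0.02, -1.0, -0.01], [-0.98, 0.03, -0.18], [0.18, 0.0, -0.98]]
```

View pics/top.png

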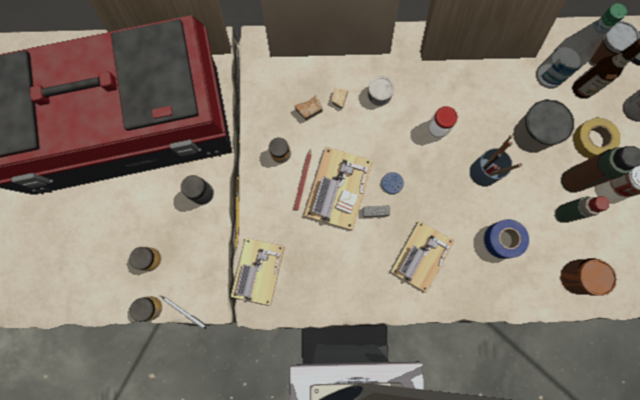

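View pics/scene.png

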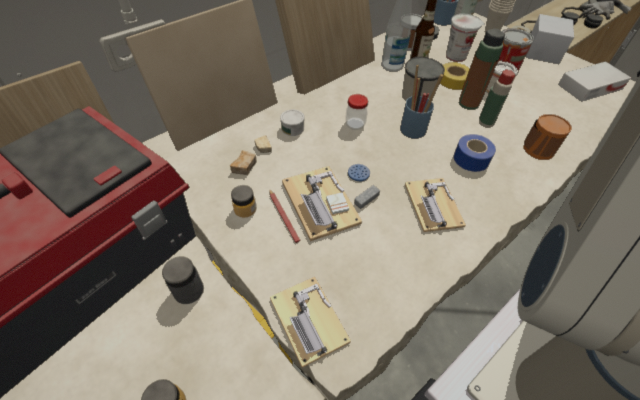

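Top picture: three jigs, at (337,188) largest with the tile at (347,201), jar (279,150), pencil (303,180), pad (392,183) and block (375,211) around it; smaller ones at (258,272) and (422,256). The choice is (337,188); I'll measure it and check with a crop.

Run:
```python
from h import *
cams={n:w2c(n) for n in('top','scene')}
im=cv2.imread('pics/top.png'); hsv=cv2.cvtColor(im,cv2.COLOR_BGR2HSV)
m=cv2.inRange(hsv,(12,75,120),(35,255,255))
for seed in ((337,188),(258,272),(422,256)):
    r=np.zeros_like(m); cv2.rectangle(r,(seed[0]-42,seed[1]-48),(seed[0]+38,seed[1]+48),255,-1)
    mm=cv2.morphologyEx(m&r,cv2.MORPH_OPEN,np.ones((2,2))); 
    n,l,st,_=cv2.connectedComponentsWithStats(mm); keep=[i for i in range(1,n) if st[i,4]>25]
    mm=np.isin(l,keep).astype(np.uint8)
    ys,xs=np.nonzero(mm); P=ray(cams['top'],np.c_[xs,ys],15)[:,:2].astype(np.float32)
    (c,wh,a)=cv2.minAreaRect(P); print(seed,len(xs),np.round(c,1),np.round(wh,1),round(a,1))
    if seed[0]==337: print(cv2.boxPoints((c,wh,a)).round(1).tolist())
im2=cv2.resize(im[130:250,260:420],None,fx=5,fy=5,interpolation=cv2.INTER_CUBIC); cv2.imwrite('pics/crop1.png',im2)
s=status.sense(); print(viewer.camera_info('wrist'), robot.tcp_to_grasp)
```

```text
(337, 188) 1254 [580.7  26.3] [126.2 188.3] 72.0
[[471.70001220703125, -4.599999904632568], [650.7999877929688, -62.79999923706055], [689.7000122070312, 57.20000076293945], [510.6000061035156, 115.30000305175781]]
(258, 272) 267 [417.4 216.6] [202.7  98.3] 33.4
(422, 256) 1198 [ 401.7 -177.4] [ 96.5 146.8] 58.1
{'K': array([[285.22025412,   0.        , 321.23763716],
       [  0.        , 285.22025412, 197.47528316],
       [  0.        ,   0.        ,   1.        ]]), 'T_tool_cam': array([[ 1.09254496e-03, -9.64876048e-01, -2.62703288e-01,
         6.65910259e+01],
       [ 9.99999366e-01,  9.82133379e-04,  5.51600619e-04,
        -1.23354558e+00],
       [-2.74216557e-04, -2.62703724e-01,  9.64876509e-01,
        -1.42272063e+02],
       [ 0.00000000e+00,  0.00000000e+00,  0.00000000e+00,
         1.00000000e+00]])} -18.700000000000003
```

View pics/crop1.png

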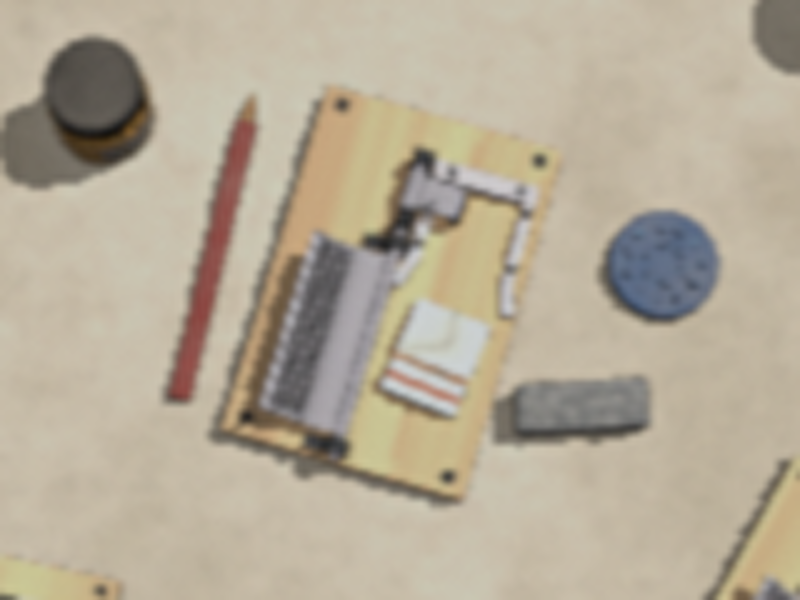

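Crop: the chosen jig has the tile with red/brown grooves at (437,358), thumb bar at (330,330), jaw at (430,190), stop at (490,180); board 188×126 measured against 190×128 given, the small one 147×97. So the choice stands: centre ≈ (581,26), yaw ≈ -18°. I'll move to a close viewpoint with the fingers set to about 47 mm.

Call:
move_arm(plan=[[0.56, 42, -39, 0, 0, 0, 0], [0.56, 42, -39, 0, 0, 0, 0], [0.56, 42, -39, 0, 0, 0, 0], [0.56, 42, -39, 0, 0, 0, 0], [0.56, 42, -39, 0, 0, 0, 0], [0.56, 42, -39, 0, 0, 0, 0], [0.56, 42, -39, 0, 0, 0, 0], [0.56, 42, -39, 0, 0, 0, 0]])

```text
t: 1.1
tool_pos: [429.7, -161.3, 231.3]
ee_rot: [0.981, 0.192, 0.0, 0.0]
contact_force: [1.0, -0.6, 0.3]
grip_width: 47.6
```

Call:
move_arm(plan=[[0.56, 42, -39, 0, 0, 0, 0], [0.56, 42, -39, 0, 0, 0, 0], [0.56, 42, -39, 0, 0, 0, 0], [0.56, 42, -39, 0, 0, 0, 0], [0.56, 0, 0, 0, 0, 0, 10], [0.56, 0, 0, 0, 0, 0, 10], [0.56, 0, 0, 0, 0, 0, 10], [0.56, 0, 0, 0, 0, 0, 10.1]])

```text
t: 2.1
tool_pos: [525.7, 44.8, 231.0]
ee_rot: [0.987, -0.159, -0.0, 0.0]
contact_force: [-0.2, 0.3, 0.2]
grip_width: 47.9
```

Run:
```python
from h import *
s=status.sense(); print(s['t'],s['tool_pos'],s['ee_rot'],s['grip_width'],s['contact_force'],s['joints'])
c=w2c('wrist'); im,d=viewer.grab_frame('wrist'); save('w1',im); np.savez('w1.npz',d=d,K=c[0],R=c[1],t=c[2])
```

```text
2.1 [525.69842924  44.82404237 230.97807727] [ 9.87337265e-01 -1.58634694e-01 -3.85263907e-04  1.05044106e-04] 47.87666801051773 [-0.21199507  0.25887355  0.19149679] [ 6.25235415e-02  2.81478522e-01  1.84426279e+00 -4.16434918e-05
  1.01664921e+00  1.95195719e+00]
```

View pics/w1.png

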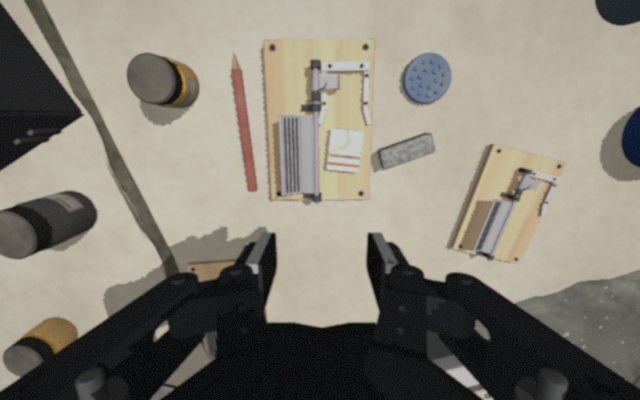

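Wrist view: board spans (264,39)–(372,200), tile at (344,150), bar at (298,155), stop rail at (345,67), fingertips at (272,235) and (372,235). Measuring board and tile.

Run:
```python
from h import *
z=np.load('w1.npz'); c=(z['K'],z['R'],z['t']); im=cv2.imread('pics/w1.png'); hsv=cv2.cvtColor(im,cv2.COLOR_BGR2HSV); d=z['d']
m=cv2.inRange(hsv,(12,70,110),(35,255,255)); r=np.zeros_like(m); r[30:206,255:380]=255
m=cv2.morphologyEx(m&r,cv2.MORPH_OPEN,np.ones((2,2))); n,l,st,_=cv2.connectedComponentsWithStats(m)
ys,xs=np.nonzero(np.isin(l,[i for i in range(1,n) if st[i,4]>60]))
P=ray(c,np.c_[xs,ys],15)[:,:2].astype(np.float32); rr=cv2.minAreaRect(P); B=cv2.boxPoints(rr); print('board',rr,B.round(1).tolist())
# jig yaw: long edge direction
e=[(B[(i+1)%4]-B[i]) for i in range(4)]; L=max(e,key=np.linalg.norm); L=L*np.sign(L[0]); yaw=np.arctan2(L[1],L[0]); print('yaw',np.degrees(yaw))
J=np.array(rr[0]); ex=np.array([np.cos(yaw),np.sin(yaw)]); ey=np.array([-ex[1],ex[0]])
tj=lambda p:(np.c_[(p[:,:2]-J)@ex,(p[:,:2]-J)@ey])
# dark screws
g=cv2.cvtColor(im,cv2.COLOR_BGR2GRAY)
for s in ((272,47),(367,46),(364,194)):
    w=(g[s[1]-6:s[1]+7,s[0]-6:s[0]+7]<80); yy,xx=np.nonzero(w)
    if len(yy): print('screw',tj(ray(c,[[xx.mean()+s[0]-6,yy.mean()+s[1]-6]],15)).round(1))
# tile: depth-derived height > deck+5 within region, plus color
r=np.zeros_like(m); r[122:178,320:371]=255
t=cv2.inRange(hsv,(0,0,150),(180,60,255))|cv2.inRange(hsv,(0,80,90),(11,255,255))
t=cv2.morphologyEx(t&r,cv2.MORPH_CLOSE,np.ones((7,7))); n,l,st,_=cv2.connectedComponentsWithStats(t); k=1+np.argmax(st[1:,4]); 
ys,xs=np.nonzero(l==k); Q=ray(c,np.c_[xs,ys],25); Qj=tj(Q).astype(np.float32); tr=cv2.minAreaRect(Qj); print('tile jig',tr,cv2.boxPoints(tr).round(1).tolist())
# heights
H=[]
for (u,v) in ((344,140),(344,185),(300,60),(220,60),(286,160),(310,160)):
    q=np.linalg.inv(c[0])@[u,v,1]*d[v,u]; print((u,v),tj((c[1].T@(q-c[2]))[None]).round(1),(c[1].T@(q-c[2]))[2].round(1))
# overlay
def pj(x,y,zz): return proj(c,[*(J+x*ex+y*ey),zz])[0]
o=cv2.resize(im[30:260,240:400],None,fx=4,fy=4,interpolation=cv2.INTER_CUBIC)[:, :]
def pt(x,y,zz,col): u=pj(x,y,zz); cv2.circle(o,(int((u[0]-239.5)*4),int((u[1]-29.5)*4)),3,col,-1)
for x in(-95,95):
  for y in(-64,64): pt(x,y,15,(0,0,255))
for x,w in((60,43),(18,43),(0,54)):
  for s in(1,-1): pt(x,-30+s*w/2,21,(255,0,0))
for x in(-82,12): pt(x,46,41,(0,255,0))
for b in cv2.boxPoints(tr): pt(b[0],b[1],25,(255,0,255))
cv2.imwrite('pics/w1o.png',cv2.resize(o[:600],None,fx=1,fy=1)); print(o.shape)
```

```text
board ((593.119873046875, 63.341468811035156), (54.34414291381836, 187.04246520996094), 71.82630157470703) [[495.79998779296875, 66.69999694824219], [673.5, 8.399999618530273], [690.5, 60.0], [512.7000122070312, 118.30000305175781]]
yaw -18.173689
screw [[87.4 18.1]]
screw [[ 87.7 -87.8]]
screw [[-84.2 -88.8]]
tile jig ((-28.083356857299805, -67.36314392089844), (62.067867279052734, 66.00420379638672), 89.96571350097656) [[-61.099998474121094, -98.4000015258789], [4.900000095367432, -98.4000015258789], [4.900000095367432, -36.29999923706055], [-61.099998474121094, -36.29999923706055]]
(344, 140) [[-15.9 -65.1]] 25.3
(344, 185) [[-73.5 -67.1]] 15.2
(300, 60) [[ 73.9 -13.4]] 14.5
(220, 60) [[76.7 83.6]] -0.6
(286, 160) [[-38.2   3.6]] 37.7
(310, 160) [[-39.5 -24.3]] 28.6
(920, 640, 3)
```

View pics/w1o.png

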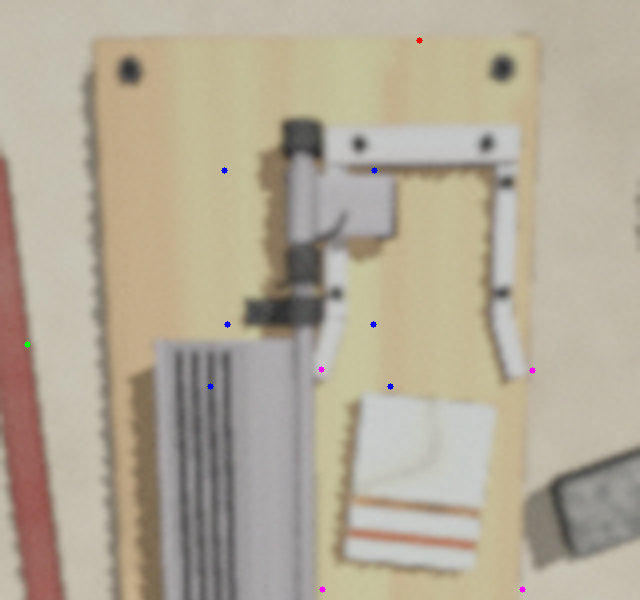

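Mask lost part of the board (light wood); the depth heights are right (deck 15, tile 25), so I'll measure by height instead.

```bash
cat >> h.py <<'E'
def cloud(c,d):
    v,u=np.indices(d.shape); q=np.linalg.inv(c[0])@np.stack([u.ravel(),v.ravel(),np.ones(u.size)])*d.ravel()
    return (c[1].T@(q-c[2][:,None])).T.reshape(*d.shape,3)
E
python3 - <<'E'
from h import *
z=np.load('w1.npz'); c=(z['K'],z['R'],z['t']); im=cv2.imread('pics/w1.png'); hsv=cv2.cvtColor(im,cv2.COLOR_BGR2HSV); W=cloud(c,z['d'])
Z=W[...,2]; r=np.zeros(Z.shape,bool); r[30:206,258:379]=1
m=((Z>8)&(Z<60)&r).astype(np.uint8); n,l,st,_=cv2.connectedComponentsWithStats(m); k=1+np.argmax(st[1:,4])
C=max(cv2.findContours((l==k).astype(np.uint8),0,1)[0],key=cv2.contourArea)[:,0]
rr=cv2.minAreaRect(ray(c,C,15)[:,:2].astype(np.float32)); B=cv2.boxPoints(rr); print('board',rr)
e=[(B[(i+1)%4]-B[i]) for i in range(4)]; L=max(e,key=np.linalg.norm); L=L*np.sign(L[0]); yaw=np.arctan2(L[1],L[0])
g=cv2.cvtColor(im,cv2.COLOR_BGR2GRAY); S=[]
for s in ((272,47),(365,47),(364,194)):
    yy,xx=np.nonzero(g[s[1]-5:s[1]+6,s[0]-5:s[0]+6]<85); S.append(ray(c,[[xx.mean()+s[0]-5,yy.mean()+s[1]-5]],15)[0,:2])
S=np.array(S); v=S[1]-S[2]; print('screw yaw',np.degrees(np.arctan2(v[1],v[0])),np.linalg.norm(v),'centre',(S[0]+S[2])/2)
J=(S[0]+S[2])/2; print('diff from rect',J-np.array(rr[0]),'rect yaw',np.degrees(yaw))
yaw=np.arctan2(v[1],v[0]); ex=np.array([np.cos(yaw),np.sin(yaw)]); ey=np.array([-ex[1],ex[0]]); np.savez('jig.npz',J=J,yaw=yaw)
tj=lambda p:np.c_[(p[:,:2]-J)@ex,(p[:,:2]-J)@ey]
r[:]=0; r[122:180,322:371]=1
m=((Z>20.5)&(Z<30)&r).astype(np.uint8); n,l,st,_=cv2.connectedComponentsWithStats(m); k=1+np.argmax(st[1:,4]); print('tile px',st[k])
C=max(cv2.findContours((l==k).astype(np.uint8),0,1)[0],key=cv2.contourArea)[:,0]
print('tile jig',cv2.minAreaRect(tj(ray(c,C,25)).astype(np.float32)))
o=cv2.resize(im[30:205,240:400],None,fx=4,fy=4,interpolation=cv2.INTER_CUBIC)
# tile corners read from crop: image px
t=np.array([[365,394],[495,408],[472,568],[343,554]])/4+[239.6,29.6]
T=tj(ray(c,t,25)); print('tile corners by eye',T.round(1).tolist(),T.mean(0))
# stop/rails/bar by eye
for nm,p,h in (('stop foot?',(430,166),15),('rail in R top',(494,230),21),('rail L',(347,260),21),('bar outer far',(155,343),41)): print(nm,tj(ray(c,[np.array(p)/4+[239.6,29.6]],h)).round(1))
# fingertips
s=status.sense(); 
for u,v in((272,236),(270,240),(373,236),(375,240)): print('tip',(u,v),W[v,u].round(1))
E
```

```text
board ((581.1527709960938, 29.71484375), (127.1905288696289, 193.4571075439453), 72.09554290771484)
screw yaw -17.86003260880251 171.8940831186237 centre [583.48179583  29.34084265]
diff from rect [ 2.32902484 -0.3740011 ] rect yaw -17.904459
tile px [ 327  128   37   45 1368]
tile jig ((-29.84365463256836, -30.603796005249023), (39.92683029174805, 49.88284683227539), 83.62602233886719)
tile corners by eye [[-3.6, -13.9], [-7.9, -52.7], [-56.0, -47.1], [-51.4, -7.3]] [-29.73264559 -30.26317467]
stop foot? [[ 60.4 -33. ]]
rail in R top [[ 42.2 -51.3]]
rail L [[34.3 -8.7]]
bar outer far [[11.1 45.4]]
tip (272, 236) [543.6  65.6 242.5]
tip (270, 240) [543.7  65.7 247.5]
tip (373, 236) [528.4  18.4 243.4]
tip (375, 240) [527.9  18.2 247.3]
```

Checks agree: tile 39.9×49.9, stop foot at x=60.4 (60), rail insides at y=-51.3/-8.7 (-51.5/-8.5), bar outer corner (11,45.4). Tile near face is at x≈-54, askew -0.11 rad. Now I'll go behind the tile and down to just above the bar.

Call:
move_arm(plan=[[0.56, -10.2, -2.9, 0, 0, 0, -0.4], [0.56, 0, 0, 46, 0, 0, 0], [0.56, 0, 0, 46, 0, 0, 0], [0.56, 0, 0, 46, 0, 0, 0], [0.56, 0, 0, 44, 0, 0, 0], [0.56, 0, 0, 0, 0, 0, 0], [0.56, 0, 0, 0, 0, 0, 0], [0.56, 0, 0, 0, 0, 0, 0]])

```text
t: 3.15
tool_pos: [518.6, 50.8, 51.3]
ee_rot: [0.988, -0.152, 0.002, -0.0]
contact_force: [0.0, -0.7, -0.1]
grip_width: 47.8
```

```bash
cat > look.py <<'E'
from h import *; import sys
s=status.sense(); z=np.load('jig.npz'); J,yaw=z['J'],z['yaw']; ex=np.array([np.cos(yaw),np.sin(yaw)]); ey=np.array([-ex[1],ex[0]])
p=s['tool_pos']; x=R.from_quat(s['ee_rot']).as_matrix()[:,0]
print('t',round(s['t'],2),'tcp jig',((p[:2]-J)@ex).round(1),((p[:2]-J)@ey).round(1),p[2].round(1),'yaw err',np.degrees(np.arctan2(x[1],x[0])-yaw).round(2),'F',s['contact_force'].round(1),s['grip_width'].round(1))
if len(sys.argv)>1:
    n=sys.argv[1]; c=w2c('wrist'); im,d=viewer.grab_frame('wrist'); save(n,im); np.savez(n+'.npz',d=d,K=c[0],R=c[1],t=c[2])
E
python3 look.py w2
```

```text
Traceback (most recent call last):
  File "look.py", line 4, in <module>
    print('t',round(s['t'],2),'tcp jig',((p[:2]-J)@ex).round(1),((p[:2]-J)@ey).round(1),p[2].round(1),'yaw err',np.degrees(np.arctan2(x[1],x[0])-yaw).round(2),'F',s['contact_force'].round(1),s['grip_width'].round(1))
                                                                                                                                                                                               ^^^^^^^^^^^^^^^^^^^^^
AttributeError: 'float' object has no attribute 'round'
```

```bash
sed -i "s/s\['grip_width'\].round(1)/round(s['grip_width'],1)/" look.py; python3 look.py w2
python3 - <<'E'
from h import *
z=np.load('w2.npz'); W=cloud((z['K'],z['R'],z['t']),z['d']); j=np.load('jig.npz'); a=j['yaw']; ex=np.array([np.cos(a),np.sin(a)]); ey=np.array([-ex[1],ex[0]])
X=(W[...,:2]-j['J'])@ex; Y=(W[...,:2]-j['J'])@ey; Z=W[...,2]
for nm,m in (('L',(Z>45)&(Z<75)&(X>-85)&(X<-50)&(Y>15)&(Y<50)),('R',(Z>45)&(Z<75)&(X>-85)&(X<-50)&(Y<-15)&(Y>-50))):
    print(nm,m.sum(),'z',np.percentile(Z[m],[1,10]).round(1),'x',np.percentile(X[m],[50,95]).round(1),'y',np.percentile(Y[m],[2,98]).round(1))
m=(Z>21.5)&(Z<28)&(X>-70)&(X<20)&(Y<-5)&(Y>-58)
print('tile',cv2.minAreaRect(np.c_[X[m],Y[m]].astype(np.float32)))
E
```

```text
t 3.15 tcp jig -68.4 0.5 51.3 yaw err 0.37 F [ 0.  -0.7 -0.1] 47.8
L 636 z [54.3 59.1] x [-62.3 -57.9] y [25.2 38.5]
R 637 z [54.4 58.5] x [-61.8 -57.5] y [-35.5 -22.2]
tile ((-18.598247528076172, -31.9765625), (75.8613510131836, 52.319732666015625), 0.4472694993019104)
```

View pics/w2.png

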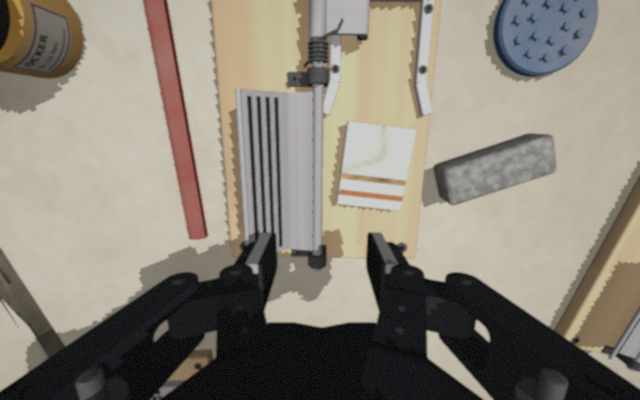

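Left tip spans y 25–38, right tip -22–-35, tip ends ≈3 mm above TCP, front faces x≈-57.5, a few mm behind the tile (in picture at (375,165)). Shift 1.2 mm right, 2 mm back, and press down.

Call:
move_arm(plan=[[0.56, -2, 1.2, 0, 0, 0, 0.3], [0.56, 0, 0, 6, 0, 0, 0], [0.56, 0, 0, 6, 0, 0, 0], [0.56, 0, 0, 6, 0, 0, 0], [0.56, 0, 0, 4, 0, 0, 0], [0.56, 0, 0, 4, 0, 0, 0], [0.56, 0, 0, 3, 0, 0, 0], [0.56, 0, 0, 0, 0, 0, 0]])

```text
t: 4.2
tool_pos: [514.7, 49.8, 20.2]
ee_rot: [0.988, -0.155, -0.0, 0.0]
contact_force: [-2.4, -1.7, 6.5]
grip_width: 48.0
```

```bash
python3 look.py
```

```text
t 4.2 tcp jig -71.8 -1.6 20.2 yaw err 0.03 F [-2.4 -1.7  6.5] 48.0
```

Call:
move_arm(plan=[[0.56, 0, 0, 1.5, 0, 0, 0], [0.56, 0, 0, 1.5, 0, 0, 0], [0.56, 0, 0, 0, 0, 0, 0], [0.56, 0, 0, 0, 0, 0, 0], [0.56, 0, 0, 0, 0, 0, 0], [0.56, 0, 0, 0, 0, 0, 0], [0.56, 0, 0, 0, 0, 0, 0], [0.56, 0, 0, 0, 0, 0, 0]])

```text
t: 5.2
tool_pos: [514.5, 49.3, 17.6]
ee_rot: [0.988, -0.155, -0.0, 0.0]
contact_force: [-2.7, -5.5, 9.6]
grip_width: 47.8
```

```bash
python3 look.py
```

```text
t 5.2 tcp jig -71.8 -2.1 17.6 yaw err 0.04 F [-2.7 -5.5  9.6] 47.8
```

Call:
move_arm(plan=[[0.56, 0, 0, 1, 0, 0, 0], [0.56, 0, 0, 1, 0, 0, 0], [0.56, 0, 0, 0.5, 0, 0, 0], [0.56, 0, 0, 0, 0, 0, 0], [0.56, 0, 0, 0, 0, 0, 0], [0.56, 0, 0, 0, 0, 0, 0], [0.56, 0, 0, 0, 0, 0, 0], [0.56, 0, 0, 0, 0, 0, 0]])

```text
t: 6.2
tool_pos: [514.3, 48.7, 15.4]
ee_rot: [0.988, -0.155, -0.0, 0.001]
contact_force: [-6.4, -12.6, 14.9]
grip_width: 47.8
```

```bash
python3 look.py w3
python3 - <<'E'
from h import *
z=np.load('w3.npz'); W=cloud((z['K'],z['R'],z['t']),z['d']); j=np.load('jig.npz'); a=j['yaw']; ex=np.array([np.cos(a),np.sin(a)]); ey=np.array([-ex[1],ex[0]])
X=(W[...,:2]-j['J'])@ex; Y=(W[...,:2]-j['J'])@ey; Z=W[...,2]
m=(X>-40)&(X<5)&(Y>18)&(Y<42)&(Z<60)&(Z>5); A=np.c_[Y[m]-32,np.ones(m.sum())]; print('bar slope,z',np.linalg.lstsq(A,Z[m],rcond=None)[0])
m=(X>-40)&(X<-15)&(Y<-20)&(Y>-40); print('tile top',np.median(Z[m]))
m=(X>42)&(X<54)&(Y<-22)&(Y>-38); print('jaw region z',np.percentile(Z[m],[5,50,95]))
E
```

```text
t 6.2 tcp jig -71.8 -2.8 15.4 yaw err 0.04 F [ -6.4 -12.6  14.9] 47.8
bar slope,z [ 0.02387971 18.30243321]
tile top 24.76042754605517
jaw region z [13.43382516 14.6190951  15.76945664]
```

View pics/w3.png

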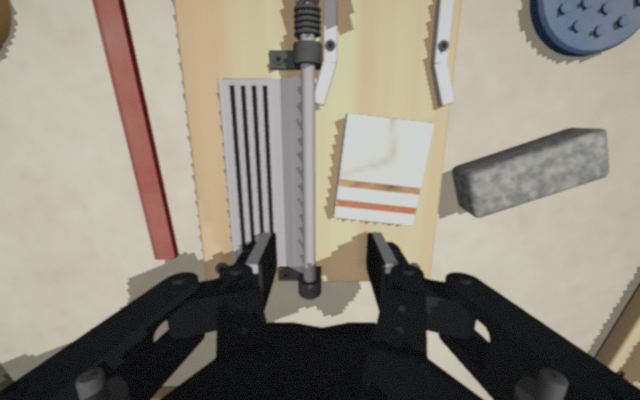

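Bar is level (slope 0.02, top z 18.3 = fully down), jaw open; tile at (383,168) untouched. Now push, keeping the bar down.

Call:
move_arm(plan=[[0.56, 3, 0, 0, 0, 0, 0], [0.56, 4, 0, 0, 0, 0, 0], [0.56, 4, 0, 0, 0, 0, 0], [0.56, 4, 0, 0, 0, 0, 0], [0.56, 4, 0, 0, 0, 0, 0], [0.56, 4, 0, 0, 0, 0, 0], [0.56, 3, 0, 0, 0, 0, 0], [0.56, 0, 0, 0, 0, 0, 0]])

```text
t: 7.25
tool_pos: [536.8, 42.4, 15.1]
ee_rot: [0.988, -0.155, -0.003, 0.0]
contact_force: [-10.4, 2.1, 17.3]
grip_width: 47.7
```

```bash
cat > chk.py <<'E'
import sys; from h import *
z=np.load(sys.argv[1]+'.npz'); c=(z['K'],z['R'],z['t']); W=cloud(c,z['d']); j=np.load('jig.npz'); a=j['yaw']; ex=np.array([np.cos(a),np.sin(a)]); ey=np.array([-ex[1],ex[0]])
X=(W[...,:2]-j['J'])@ex; Y=(W[...,:2]-j['J'])@ey; Z=W[...,2]
m=(X>-25)&(X<5)&(Y>18)&(Y<42)&(Z<60)&(Z>5)
if len(sys.argv)>2: m=(X>-70)&(X<-30)&(Y>18)&(Y<42)&(Z<60)&(Z>5)
A=np.c_[Y[m]-32,np.ones(m.sum())]; print('bar slope,z',np.linalg.lstsq(A,Z[m],rcond=None)[0].round(3))
m=((Z>22)&(Z<28)&(X>-65)&(X<40)&(Y<-6)&(Y>-55)).astype(np.uint8); n,l,st,_=cv2.connectedComponentsWithStats(m); k=1+np.argmax(st[1:,4])
print('tile',np.round(np.ravel(cv2.minAreaRect(np.c_[X[l==k],Y[l==k]].astype(np.float32))[0]),1),cv2.minAreaRect(np.c_[X[l==k],Y[l==k]].astype(np.float32))[1:],'near x',np.percentile(X[l==k],1).round(1))
E
python3 look.py w4; python3 chk.py w4
```

```text
t 7.25 tcp jig -48.4 -1.9 15.1 yaw err 0.05 F [-10.4   2.1  17.3] 47.7
bar slope,z [1.0000e-03 1.7738e+01]
tile [-23.8 -28.3] ((40.32659912109375, 72.5090103149414), 84.6050796508789) near x -38.7
```

```bash
sed -i "s/(X>-65)&(X<40)/(X>float(sys.argv[-1]))\&(X<40)/; s/if len(sys.argv)>2:/if len(sys.argv)>3:/" chk.py; python3 chk.py w4 -36.5
```

```text
bar slope,z [1.0000e-03 1.7738e+01]
tile [-12.6 -29.4] ((40.316490173339844, 50.065181732177734), 84.73636627197266) near x -35.7
```

View pics/w4.png

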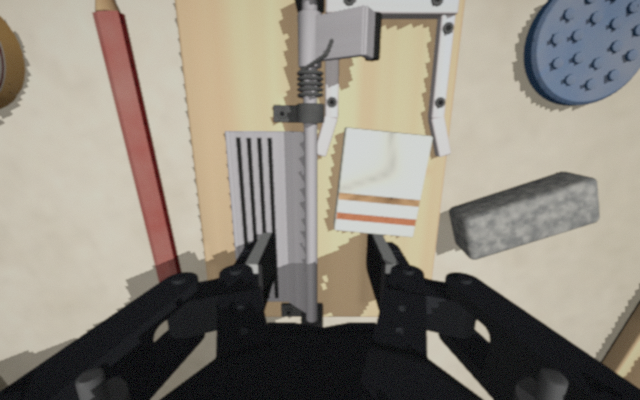

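Tile at (383,180) is entering the mouth, centre (-12.6,-29.4), skew -5°, bar level. Continue.

Call:
move_arm(plan=[[0.56, 4, 0, 0, 0, 0, 0], [0.56, 4, 0, 0, 0, 0, 0], [0.56, 4, 0, 0, 0, 0, 0], [0.56, 4, 0, 0, 0, 0, 0], [0.56, 4, 0, 0, 0, 0, 0], [0.56, 4, 0, 0, 0, 0, 0], [0.56, 4, 0, 0, 0, 0, 0], [0.56, 0, 0, 0, 0, 0, 0]])

```text
t: 8.3
tool_pos: [563.8, 33.9, 15.2]
ee_rot: [0.988, -0.155, -0.003, 0.0]
contact_force: [-10.1, 1.5, 16.0]
grip_width: 48.1
```

```bash
python3 look.py w5; python3 chk.py w5 -7.5
```

```text
t 8.3 tcp jig -20.1 -1.7 15.2 yaw err 0.05 F [-10.1   1.5  16. ] 48.1
bar slope,z [-0.469 27.109]
tile [ 16.  -28.5] ((40.53689193725586, 49.24845504760742), 86.6416244506836) near x -6.9
```

Call:
move_arm(plan=[[0.56, 3, 0, 0, 0, 0, 0], [0.56, 3, 0, 0, 0, 0, 0], [0.56, 3, 0, 0, 0, 0, 0], [0.56, 3, 0, 0, 0, 0, 0], [0.56, 3, 0, 0, 0, 0, 0], [0.56, 1.5, 0, 0, 0, 0, 0], [0.56, 0, 0, 0, 0, 0, 0], [0.56, 0, 0, 0, 0, 0, 0]])

```text
t: 9.35
tool_pos: [578.8, 29.1, 15.2]
ee_rot: [0.988, -0.155, -0.003, 0.0]
contact_force: [-11.8, 3.5, 18.8]
grip_width: 48.2
```

```bash
python3 look.py w6; python3 chk.py w6 9
```

```text
t 9.35 tcp jig -4.3 -1.7 15.2 yaw err 0.05 F [-11.8   3.5  18.8] 48.2
bar slope,z [-0.036 31.488]
tile [ 24.5 -28.9] ((42.065711975097656, 30.969940185546875), 89.99691009521484) near x 9.2
```

View pics/w6.png

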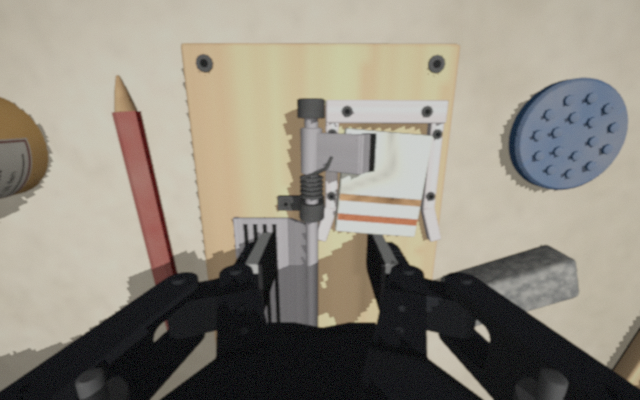

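Tile is under the open jaw, front edge at row 129, stop at row 122: about 3 mm to go, little skew left. Final gentle push until the force rises.

Call:
move_arm(plan=[[0.56, 1, 0, 0, 0, 0, 0], [0.56, 1, 0, 0, 0, 0, 0], [0.56, 1, 0, 0, 0, 0, 0], [0.56, 0, 0, 0, 0, 0, 0], [0.56, 0, 0, 0, 0, 0, 0], [0.56, 0, 0, 0, 0, 0, 0], [0.56, 0, 0, 0, 0, 0, 0], [0.56, 0, 0, 0, 0, 0, 0]])

```text
t: 10.4
tool_pos: [579.0, 28.9, 15.0]
ee_rot: [0.988, -0.155, -0.006, 0.0]
contact_force: [-19.2, 8.5, 25.6]
grip_width: 47.8
```

```bash
python3 look.py
```

```text
t 10.4 tcp jig -4.2 -1.8 15.0 yaw err 0.07 F [-19.2   8.5  25.6] 47.8
```

No travel while force rose: either home or jammed. Measuring the gap.

```bash
python3 look.py w7
python3 - <<'E'
from h import *
im=cv2.imread('pics/w7.png'); cv2.imwrite('pics/w7c.png',cv2.resize(im[95:250,280:480],None,fx=4,fy=3.8,interpolation=cv2.INTER_CUBIC))
E
```

```text
t 10.4 tcp jig -4.2 -1.8 15.0 yaw err 0.07 F [-19.2   8.5  25.6] 47.8
```

View pics/w7c.png

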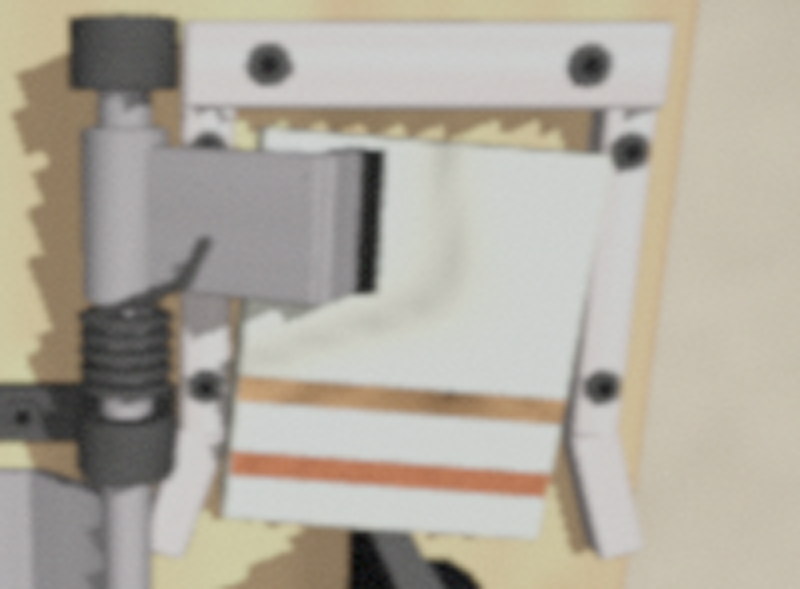

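The crop shows the tile wedged askew (~4°): front right corner on the right rail, left rear corner on the left rail, 2.5–4 mm short of the stop at row 105. I'll back off with the bar held down, spread the fingers to 60 mm, move right, and push on the right part of the rear face to turn it straight.

Call:
move_arm(plan=[[0.56, -3, 0, 0, 0, 0, 0], [0.56, -4, 0, 0, 0, 0, 0], [0.59, 0, 1, 0.4, 0, 0, 0], [0.62, 0, 1, 0.4, 0, 0, 0], [0.65, 0, 1, 0.4, 0, 0, 0], [0.68, 0, 1, 0.4, 0, 0, 0], [0.7, 0, 1, 0.4, 0, 0, 0], [0.7, 0, 0, 0, 0, 0, 0]])

```text
t: 11.45
tool_pos: [577.1, 24.7, 13.3]
ee_rot: [0.988, -0.155, 0.0, -0.0]
contact_force: [-1.3, -1.5, 7.5]
grip_width: 59.6
```

```bash
python3 look.py w8
cat > tip.py <<'E'
import sys; from h import *
z=np.load(sys.argv[1]+'.npz'); W=cloud((z['K'],z['R'],z['t']),z['d']); j=np.load('jig.npz'); a=j['yaw']; ex=np.array([np.cos(a),np.sin(a)]); ey=np.array([-ex[1],ex[0]])
X=(W[...,:2]-j['J'])@ex; Y=(W[...,:2]-j['J'])@ey; Z=W[...,2]
s=float(sys.argv[2])
for nm,m in (('L',(Z>30)&(Z<50)&(X>s-4)&(X<s+16)&(Y>12)&(Y<60)),('R',(Z>30)&(Z<50)&(X>s-4)&(X<s+16)&(Y<-15)&(Y>-60))):
    print(nm,m.sum(),'x',np.percentile(X[m],[50,95]).round(1),'y',np.percentile(Y[m],[2,98]).round(1))
for y0 in(20,36):
    m=(X>s+13)&(X<11)&(abs(Y-y0)<4); print('bar z at y',y0,m.sum(),np.median(Z[m]) if m.any() else '')
m=(X>42)&(X<54)&(Y<-7)&(Y>-22); print('jaw top z',np.percentile(Z[m],[10,50,90]).round(1))
m=(Z>23)&(Z<27)&(X>5)&(X<40)&(Y<-6)&(Y>-55); print('tile y spread',np.percentile(Y[m],[1,99]).round(1))
E
python3 tip.py w8 -10
```

```text
t 11.45 tcp jig -4.7 -6.4 13.3 yaw err 0.01 F [-1.3 -1.5  7.5] 59.6
L 870 x [1.7 5.9] y [24.2 37.6]
R 872 x [1.8 5.9] y [-48.5 -35. ]
bar z at y 20 1148 105.25043242172362
bar z at y 36 548 61.86043040303398
jaw top z [37.7 40.6 43. ]
tile y spread [-48.7  -9.4]
```

Bar finger at y 24–38, pusher at -48–-35 as wanted; Fz only 7.5 N, so I'll press 1.2 mm more, then push.

Call:
move_arm(plan=[[0.7, 0, 0, 0.6, 0, 0, 0], [0.7, 0, 0, 0.6, 0, 0, 0], [0.7, 0, 0, 0, 0, 0, 0], [0.7, 1, 0, 0, 0, 0, 0], [0.7, 1, 0, 0, 0, 0, 0], [0.7, 1, 0, 0, 0, 0, 0], [0.7, 1, 0, 0, 0, 0, 0], [0.7, 0, 0, 0, 0, 0, 0]])

```text
t: 12.5
tool_pos: [577.3, 24.4, 12.6]
ee_rot: [0.988, -0.155, -0.003, 0.0]
contact_force: [-14.8, 3.6, 26.0]
grip_width: 59.9
```

```bash
python3 look.py w9; python3 tip.py w9 -2
python3 - <<'E'
from h import *
im=cv2.imread('pics/w9.png'); cv2.imwrite('pics/w9c.png',cv2.resize(im[95:250,280:480],None,fx=4,fy=3.8,interpolation=cv2.INTER_CUBIC))
E
```

```text
t 12.5 tcp jig -4.4 -6.6 12.6 yaw err 0.06 F [-14.8   3.6  26. ] 59.9
L 768 x [2.8 6.6] y [24.1 37.5]
R 777 x [3.  6.7] y [-48.7 -35.2]
bar z at y 20 0 
bar z at y 36 0 
jaw top z [38.1 41.1 43.4]
tile y spread [-48.7  -9.2]
```

View pics/w9c.png

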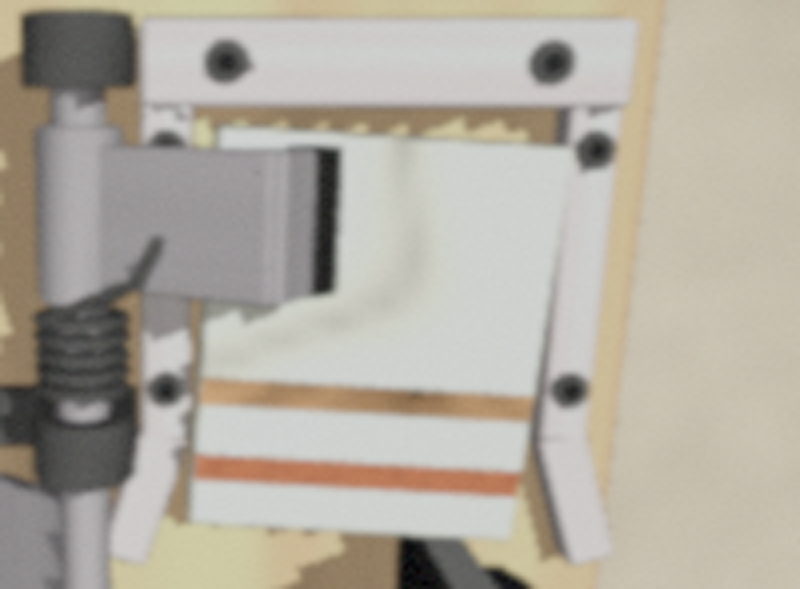

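The tile turned to ~3°, gap at rows 105–128; the measured force is mostly bar friction (Fx/Fz ≈ 0.58), so the fingers barely advanced. Keep pushing with slightly less down-force.

Call:
move_arm(plan=[[0.7, 0, 0, -0.4, 0, 0, 0], [0.7, 1, 0, 0, 0, 0, 0], [0.7, 1, 0, 0, 0, 0, 0], [0.7, 1, 0, 0, 0, 0, 0], [0.7, 0, 0, 0, 0, 0, 0], [0.7, 0, 0, 0, 0, 0, 0], [0.7, 0, 0, 0, 0, 0, 0], [0.7, 0, 0, 0, 0, 0, 0]])

```text
t: 13.55
tool_pos: [577.4, 24.3, 12.6]
ee_rot: [0.988, -0.154, -0.006, 0.0]
contact_force: [-20.8, 7.8, 28.8]
grip_width: 59.6
```

```bash
python3 look.py w10; python3 tip.py w10 -2
python3 - <<'E'
from h import *
z=np.load('w10.npz');c=(z['K'],z['R'],z['t']); j=np.load('jig.npz'); a=j['yaw']; ex=np.array([np.cos(a),np.sin(a)])
# red groove line slope + front edge, on plane z=25
im=cv2.imread('pics/w10.png'); hsv=cv2.cvtColor(im,cv2.COLOR_BGR2HSV); m=cv2.inRange(hsv,(3,90,100),(13,255,255)); m[:,:320]=0;m[:,430:]=0;m[:190]=0;m[250:]=0
n,l,st,_=cv2.connectedComponentsWithStats(m);k=1+np.argmax(st[1:,4]);ys,xs=np.nonzero(l==k)
P=ray(c,np.c_[xs,ys],25)[:,:2]; vx=cv2.fitLine(P.astype(np.float32),2,0,.01,.01).ravel(); print(st[k],'groove yaw rel',(np.degrees(np.arctan2(vx[1],vx[0]))-np.degrees(a)+90)%180, 'x',((P-j['J'])@ex).mean())
E
```

```text
t 13.55 tcp jig -4.2 -6.7 12.6 yaw err 0.09 F [-20.8   7.8  28.8] 59.6
L 772 x [3.3 6.8] y [24.  37.5]
R 789 x [3.3 7. ] y [-48.7 -35.3]
bar z at y 20 0 
bar z at y 36 0 
jaw top z [38.1 41.  43.5]
tile y spread [-48.6  -9.3]
[329 216  81   9 408] groove yaw rel 176.6987548378064 x 15.180224090939735
```

Run:
```python
from h import *
s=status.sense(); a=float(np.load('jig.npz')['yaw']); Rz=R.from_euler('z',-a)
print('F jig',Rz.apply(s['contact_force']).round(1),'M jig',Rz.apply(s['ft_torque']).round(3), s['joint_efforts'].round(1))
z=np.load('w10.npz'); W=cloud((z['K'],z['R'],z['t']),z['d']); j=np.load('jig.npz'); ex=np.array([np.cos(a),np.sin(a)]); ey=np.array([-ex[1],ex[0]])
im=cv2.imread('pics/w10.png'); cv2.imwrite('pics/w10c.png',cv2.resize(im[110:290,220:430],None,fx=3.8,fy=3.3,interpolation=cv2.INTER_CUBIC))
```

```text
F jig [-23.3   1.6  29.3] M jig [1.239 3.771 0.668] [ -6.1 -47.2 -24.4  -1.6  -5.8   0.7]
```

View pics/w10c.png

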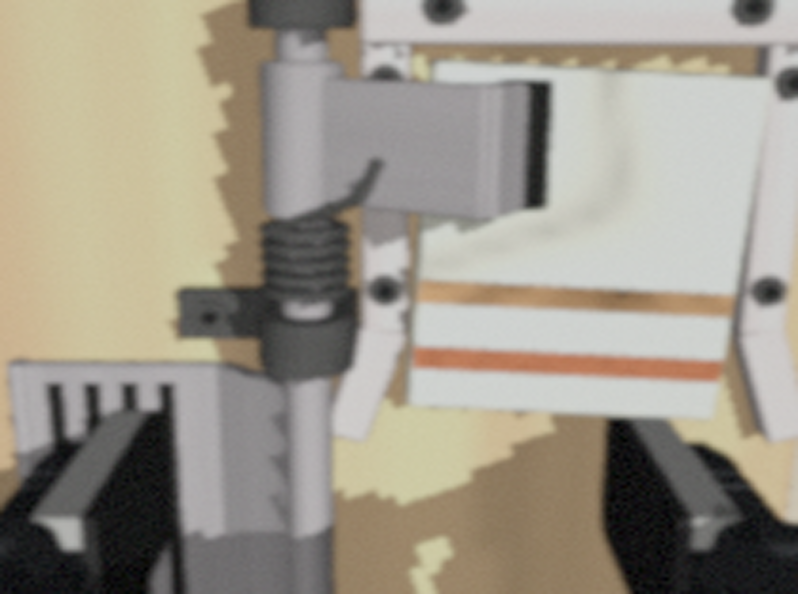

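The moments say 20 of the 23 N is bar friction on the left finger and only ~3 N on the tile: not jammed, the bar finger sticks. Ease the down-force gradually.

Call:
move_arm(plan=[[0.7, 0, 0, -0.3, 0, 0, 0], [0.7, 0, 0, -0.3, 0, 0, 0], [0.7, 0, 0, -0.3, 0, 0, 0], [0.7, 0, 0, -0.3, 0, 0, 0], [0.7, 0, 0, 0, 0, 0, 0], [0.7, 0, 0, 0, 0, 0, 0], [0.7, 0, 0, 0, 0, 0, 0], [0.7, 0, 0, 0, 0, 0, 0]])

```text
t: 14.6
tool_pos: [580.7, 23.3, 12.9]
ee_rot: [0.988, -0.155, -0.003, 0.0]
contact_force: [-7.7, 3.8, 9.2]
grip_width: 59.6
```

```bash
cat > st.py <<'E'
from h import *
z=np.load('jig.npz'); a=float(z['yaw']); Rz=R.from_euler('z',-a); s=status.sense()
F=Rz.apply(s['contact_force']); M=Rz.apply(s['ft_torque']); p=Rz.apply(s['tool_pos']-np.r_[z['J'],0])
c=s['grip_width']/2+6.7; fl=-(F[0]*1)*.5+M[2]/(2e-3*c)
print(round(s['t'],2),'tcp jig',p.round(1),'F',F.round(1),'M',M.round(2),'left x-drag',round(fl,1),'tile push',round(-F[0]-fl,1),'bar lever',round(M[0]/F[2]*1e3,1))
E
python3 st.py
```

```text
14.6 tcp jig [-0.8 -6.6 12.9] F [-8.5  1.2  9.2] M [0.37 1.43 0.09] left x-drag 5.4 tile push 3.1 bar lever 40.6
```

```bash
cat > tile.py <<'E'
import sys; from h import *
n=sys.argv[1]; z=np.load(n+'.npz');c=(z['K'],z['R'],z['t']); j=np.load('jig.npz'); a=j['yaw']; ex=np.array([np.cos(a),np.sin(a)]); ey=np.array([-ex[1],ex[0]])
im=cv2.imread('pics/'+n+'.png'); hsv=cv2.cvtColor(im,cv2.COLOR_BGR2HSV); m=cv2.inRange(hsv,(3,90,100),(13,255,255))
q=proj(c,[*(j['J']+16*ex-30*ey),25])[0].astype(int); r=np.zeros_like(m); r[q[1]-20:q[1]+20,q[0]-50:q[0]+50]=1; m*=r
nn,l,st,_=cv2.connectedComponentsWithStats(m);k=1+np.argmax(st[1:,4]);ys,xs=np.nonzero(l==k)
P=ray(c,np.c_[xs,ys],25)[:,:2]; v=cv2.fitLine(P.astype(np.float32),2,0,.01,.01).ravel(); print(st[k],'groove yaw',((np.degrees(np.arctan2(v[1],v[0]))-np.degrees(a)+180)%180-90).round(2),'x',((P-j['J'])@ex).mean().round(2),'y',((P-j['J'])@ey).mean().round(2))
# gap profile: from groove mean forward, along jig x on z=24 plane, V channel
g=hsv[...,2].astype(float); sat=hsv[...,1]
for y in (-26,-30,-36,-42,-46):
    xs_=np.arange(50,66,.5); pts=proj(c,np.c_[j['J']+xs_[:,None]*ex+y*ey,np.full(len(xs_),24)])
    print(y,[int(sat[int(round(p[1])),int(round(p[0]))]) for p in pts])
E
python3 look.py w11; python3 tile.py w11
python3 - <<'E'
from h import *
im=cv2.imread('pics/w11.png'); cv2.imwrite('pics/w11c.png',cv2.resize(im[95:260,240:440],None,fx=4,fy=3.6,interpolation=cv2.INTER_CUBIC))
E
```

```text
t 14.6 tcp jig -0.8 -6.6 12.9 yaw err 0.02 F [-7.7  3.8  9.2] 59.6
[329 218  81   7 415] groove yaw -1.19 x 18.0 y -28.77
-26 [7, 6, 7, 6, 6, 7, 7, 6, 7, 6, 7, 7, 7, 7, 6, 6, 6, 7, 9, 10, 14, 10, 6, 6, 8, 8, 8, 6, 5, 5, 3, 1]
-30 [13, 14, 14, 13, 14, 14, 13, 13, 13, 13, 14, 14, 13, 13, 13, 13, 13, 15, 13, 14, 18, 10, 6, 6, 9, 6, 9, 8, 6, 6, 2, 2]
-36 [7, 10, 7, 9, 7, 6, 6, 6, 6, 5, 7, 5, 5, 6, 5, 5, 4, 4, 6, 8, 15, 12, 8, 7, 8, 6, 8, 6, 6, 4, 3, 3]
-42 [4, 4, 5, 5, 2, 4, 4, 4, 1, 4, 4, 4, 4, 4, 4, 4, 4, 6, 6, 12, 20, 12, 7, 8, 8, 9, 8, 5, 6, 5, 1, 1]
-46 [4, 4, 4, 4, 4, 4, 4, 2, 4, 5, 4, 4, 4, 4, 5, 4, 4, 5, 8, 14, 33, 12, 8, 9, 9, 8, 12, 10, 12, 6, 6, 6]
```

Picture limit reached, so numbers from here. Gap has nearly closed (a faint dark line at x≈60, a little wider at right; skew -1.2°). Push a bit more to seat the right side.

Call:
move_arm(plan=[[0.7, 1, 0, 0, 0, 0, 0], [0.7, 1, 0, 0, 0, 0, 0], [0.7, 1, 0, 0, 0, 0, 0], [0.7, 1, 0, 0, 0, 0, 0], [0.7, 0, 0, -0.2, 0, 0, 0], [0.7, 0, 0, 0, 0, 0, 0], [0.7, 0, 0, 0, 0, 0, 0], [0.7, 0, 0, 0, 0, 0, 0]])

```text
t: 15.65
tool_pos: [581.1, 23.0, 12.9]
ee_rot: [0.988, -0.155, -0.006, 0.0]
contact_force: [-18.4, 8.0, 18.9]
grip_width: 59.7
```

```bash
python3 st.py; python3 look.py w12; python3 tile.py w12
```

```text
15.65 tcp jig [-0.3 -6.8 12.9] F [-20.    1.9  18.9] M [ 0.86  3.12 -0.  ] left x-drag 10.0 tile push 10.0 bar lever 45.4
t 15.65 tcp jig -0.3 -6.8 12.9 yaw err -0.01 F [-18.4   8.   18.9] 59.7
[329 219  81   6 414] groove yaw -1.17 x 18.16 y -28.88
-26 [7, 7, 7, 6, 6, 7, 6, 7, 6, 6, 6, 6, 6, 6, 7, 9, 7, 7, 9, 10, 11, 11, 8, 8, 7, 9, 8, 8, 5, 4, 4, 2]
-30 [14, 13, 13, 14, 13, 14, 14, 12, 13, 13, 14, 14, 14, 14, 13, 12, 12, 13, 12, 14, 15, 14, 8, 8, 9, 8, 7, 8, 6, 5, 4, 1]
-36 [9, 10, 7, 7, 7, 6, 6, 6, 6, 6, 5, 5, 5, 4, 5, 5, 5, 6, 5, 9, 10, 14, 6, 6, 9, 9, 8, 8, 5, 4, 2, 2]
-42 [4, 4, 4, 4, 2, 4, 4, 4, 5, 5, 4, 4, 4, 4, 2, 4, 4, 4, 6, 9, 13, 11, 8, 8, 9, 9, 8, 8, 6, 5, 3, 3]
-46 [4, 2, 5, 5, 4, 4, 4, 5, 4, 5, 4, 2, 5, 4, 5, 4, 5, 5, 5, 10, 13, 20, 9, 9, 10, 9, 9, 10, 8, 8, 9, 3]
```

Solid contact now (10 N on the tile). I'll check squareness against the stop bar itself rather than my jig yaw.

Run:
```python
from h import *
z=np.load('w12.npz');c=(z['K'],z['R'],z['t']); j=np.load('jig.npz'); a=j['yaw']; ex=np.array([np.cos(a),np.sin(a)]); ey=np.array([-ex[1],ex[0]])
im=cv2.imread('pics/w12.png'); hsv=cv2.cvtColor(im,cv2.COLOR_BGR2HSV).astype(np.float32); V=hsv[...,2]; S=hsv[...,1]
def samp(I,x,y,zz):
    p=proj(c,np.c_[j['J']+x[:,None]*ex+y*ey,np.full(len(x),zz)]).astype(np.float32); return cv2.remap(I,p[None,:,0],p[None,:,1],1)[0]
ys=np.arange(-47,-22,1.)
x=np.arange(57,64,.1); g=[]; w=[]
for y in ys:
    v=samp(V,x,y,24); k=v.argmin(); g.append(x[k]); w.append(v.min())
print('dark line x',np.round(g,1).tolist(),'V',np.round(w[::4]).tolist()); p=np.polyfit(ys,g,1); print('line yaw',np.degrees(-np.arctan(p[0])))
x2=np.arange(64,76,.1); e=[]
for y in ys:
    s=samp(S,x2,y,23); e.append(x2[np.gradient(cv2.GaussianBlur(s[None],(9,1),0)[0]).argmax()])
print('stop far edge',np.round(e,1).tolist(),'yaw',np.degrees(-np.arctan(np.polyfit(ys,e,1)[0])))
gr=[];x3=np.arange(12,24,.1)
for y in ys:
    s=samp(S,x3,y,25); wt=np.clip(s-40,0,None); gr.append((wt*x3).sum()/wt.sum())
print('groove',np.round(gr[::3],1).tolist(),'yaw',np.degrees(-np.arctan(np.polyfit(ys,gr,1)[0])))
```

```text
dark line x [63.9, 63.9, 60.3, 60.3, 60.3, 60.3, 60.3, 60.3, 60.3, 60.3, 60.3, 60.3, 60.3, 60.3, 60.3, 60.3, 60.3, 60.3, 60.3, 60.3, 60.3, 60.3, 60.3, 60.3, 60.3] V [82.0, 141.0, 144.0, 152.0, 152.0, 164.0, 164.0]
line yaw 3.644377676849694
stop far edge [70.1, 70.1, 70.1, 70.2, 70.2, 70.2, 70.2, 70.1, 70.3, 70.0, 70.2, 70.2, 70.2, 70.2, 70.3, 70.3, 70.3, 70.3, 70.2, 70.2, 70.3, 70.3, 70.3, 70.2, 70.3] yaw -0.4098781998141157
groove [17.9, 17.9, 18.0, 18.0, 18.1, 18.1, 18.1, 18.2, 18.3] yaw -0.951169081838088
```

Relative skew ≈0.5° (≈0.3 mm at one corner). One last firmer press, then check.

Call:
move_arm(plan=[[0.7, 1, 0.5, 0, 0, 0, 0], [0.7, 1, 0.5, 0, 0, 0, 0], [0.7, 1, 0, 0, 0, 0, 0], [0.7, 0, 0, -0.2, 0, 0, 0], [0.7, 0, 0, -0.2, 0, 0, 0], [0.7, 0, 0, 0, 0, 0, 0], [0.7, 0, 0, 0, 0, 0, 0], [0.7, 0, 0, 0, 0, 0, 0]])

```text
t: 16.7
tool_pos: [581.4, 22.0, 12.8]
ee_rot: [0.988, -0.156, -0.008, -0.0]
contact_force: [-23.5, 13.9, 19.7]
grip_width: 59.6
```

```bash
python3 st.py; python3 look.py w13; python3 tile.py w13
```

```text
16.7 tcp jig [ 0.3 -7.6 12.8] F [-26.6   6.   19.7] M [ 1.42  4.13 -0.47] left x-drag 6.9 tile push 19.7 bar lever 72.2
t 16.7 tcp jig 0.3 -7.6 12.8 yaw err -0.11 F [-23.5  13.9  19.7] 59.6
[328 220  82   6 472] groove yaw 0.05 x 18.34 y -29.23
-26 [6, 7, 6, 7, 6, 7, 7, 6, 7, 7, 6, 7, 9, 7, 7, 7, 7, 7, 7, 11, 12, 10, 8, 8, 9, 8, 9, 8, 6, 6, 4, 1]
-30 [13, 13, 14, 14, 13, 11, 14, 13, 14, 13, 13, 13, 13, 14, 13, 15, 13, 13, 13, 13, 14, 11, 8, 8, 9, 6, 7, 9, 9, 5, 4, 1]
-36 [10, 9, 7, 9, 7, 9, 7, 7, 7, 6, 5, 6, 5, 5, 5, 5, 6, 5, 6, 9, 12, 10, 9, 9, 9, 10, 8, 9, 8, 8, 4, 2]
-42 [4, 4, 4, 5, 2, 2, 4, 4, 5, 4, 4, 4, 4, 4, 2, 4, 5, 4, 4, 9, 12, 12, 9, 9, 8, 9, 9, 9, 8, 5, 4, 3]
-46 [4, 5, 5, 2, 4, 5, 4, 2, 4, 4, 4, 4, 2, 4, 4, 5, 4, 5, 5, 8, 11, 12, 11, 10, 10, 8, 9, 10, 9, 3, 3, 3]
```

Flush: groove skew 0.05°, line at the stop uniform, 20 N on the stop. Now back off 12 mm with the bar held, then let the bar up.

Call:
move_arm(plan=[[0.7, -3, 0, 0.4, 0, 0, 0], [0.7, -3, 0, 0.4, 0, 0, 0], [0.7, -3, 0, 0.2, 0, 0, 0], [0.7, -3, 0, 0, 0, 0, 0], [0.7, -2, 0, 0, 0, 0, 0], [0.7, 0, 0, 0, 0, 0, 0], [0.7, 0, 0, 0, 0, 0, 0], [0.7, 0, 0, 0, 0, 0, 0]])

```text
t: 17.75
tool_pos: [579.6, 23.7, 14.1]
ee_rot: [0.988, -0.155, 0.003, -0.0]
contact_force: [3.8, -2.4, 6.8]
grip_width: 59.4
```

```bash
python3 st.py; python3 look.py w14; python3 tile.py w14|head -1
```

```text
17.75 tcp jig [-2.  -6.5 14.1] F [ 4.3 -1.1  6.8] M [ 0.16 -0.7  -0.14] left x-drag -4.1 tile push -0.2 bar lever 22.9
t 17.75 tcp jig -2.0 -6.5 14.1 yaw err -0.01 F [ 3.8 -2.4  6.8] 59.4
[330 214  81   7 410] groove yaw -0.31 x 18.02 y -29.4
```

Call:
move_arm(plan=[[0.7, -3, 0, 0, 0, 0, 0], [0.7, -3, 0, 0, 0, 0, 0], [0.7, 0, 0, -3, 0, 0, 0], [0.7, 0, 0, -4, 0, 0, 0], [0.7, 0, 0, -4, 0, 0, 0], [0.7, 0, 0, -6, 0, 0, 0], [0.7, 0, 0, -10, 0, 0, 0], [0.7, 0, 0, -20, 0, 0, 0]])

```text
t: 18.8
tool_pos: [570.0, 25.8, 60.2]
ee_rot: [0.988, -0.155, -0.001, 0.0]
contact_force: [0.2, -0.6, 0.5]
grip_width: 59.9
```

Call:
move_arm(plan=[[0.7, 0, 0, -30, 0, 0, 0], [0.7, 0, 0, -40, 0, 0, 0], [0.7, -15, 0, -40, 0, 0, 0], [0.7, -15, 0, 0, 0, 0, 0], [0.7, 0, 0, 0, 0, 0, 0], [0.7, 0, 0, 0, 0, 0, 0], [0.7, 0, 0, 0, 0, 0, 0], [0.7, 0, 0, 0, 0, 0, 0]])

```text
t: 19.8
tool_pos: [542.1, 34.9, 169.2]
ee_rot: [0.988, -0.155, -0.001, 0.0]
contact_force: [-0.8, 1.4, 0.1]
grip_width: 59.8
```

```bash
python3 st.py; python3 look.py w15; python3 tile.py w15
python3 - <<'E'
from h import *
z=np.load('w15.npz');c=(z['K'],z['R'],z['t']); W=cloud(c,z['d']); j=np.load('jig.npz'); a=j['yaw']; ex=np.array([np.cos(a),np.sin(a)]); ey=np.array([-ex[1],ex[0]])
X=(W[...,:2]-j['J'])@ex; Y=(W[...,:2]-j['J'])@ey; Z=W[...,2]
m=(X>-70)&(X<0)&(Y>18)&(Y<42)&(Z>18)&(Z<60); f=np.polyfit(Y[m],Z[m],1); print('bar slope',f[0],'-> clip',.56-np.arctan(f[0]))
m=(X>42)&(X<54)&(Y<-12)&(Y>-22); print('jaw top',np.percentile(Z[m],[10,50,90]).round(1))
m=(Z>22.5)&(Z<27.5)&(X>0)&(X<38)&(Y<-10)&(Y>-50); print('tile near x',np.percentile(X[m],1).round(1),'y',np.percentile(Y[m],[1,99]).round(1),'z',np.median(Z[m]).round(1))
b=viewer.grab_frame('top')[0].astype(int); o=cv2.imread('pics/top.png')[:,:,::-1].astype(int)
for n,u,v in (('jar',279,150),('pencil',303,180),('pad',392,183),('block',375,211)):
    A=b[v-20:v+20,u-14:u+14];B=o[v-20:v+20,u-14:u+14]; print(n,np.abs(A-B).mean().round(1))
E
```

```text
19.8 tcp jig [-41.1  -7.4 169.2] F [-1.2  1.   0.1] M [0.01 0.02 0.02] left x-drag 0.9 tile push 0.3 bar lever 269.3
t 19.8 tcp jig -41.1 -7.4 169.2 yaw err 0.01 F [-0.8  1.4  0.1] 59.8
[325 126  41   3  77] groove yaw -1.9 x 17.84 y -29.48
-26 [4, 4, 4, 4, 4, 3, 3, 3, 3, 4, 4, 4, 3, 3, 4, 4, 3, 3, 3, 6, 6, 5, 5, 4, 4, 4, 3, 3, 1, 1, 3, 3]
-30 [12, 12, 12, 13, 13, 12, 12, 13, 13, 12, 12, 13, 13, 13, 13, 13, 12, 12, 14, 9, 9, 3, 3, 5, 5, 4, 3, 3, 1, 1, 4, 4]
-36 [6, 6, 8, 5, 3, 5, 5, 3, 3, 4, 4, 4, 4, 4, 4, 4, 5, 5, 3, 3, 3, 6, 6, 4, 4, 4, 3, 3, 3, 3, 3, 3]
-42 [4, 4, 5, 4, 4, 4, 4, 4, 4, 4, 4, 4, 5, 5, 5, 5, 5, 5, 3, 1, 1, 4, 4, 4, 4, 4, 4, 4, 3, 3, 4, 4]
-46 [4, 4, 5, 4, 4, 5, 5, 5, 5, 5, 5, 4, 4, 4, 5, 5, 4, 4, 5, 2, 2, 4, 4, 4, 4, 6, 4, 4, 2, 2, 5, 5]
bar slope 0.2931812319279861 -> clip 0.27481063638180386
jaw top [34.2 36.5 37.6]
tile near x 10.2 y [-48.6 -10.1] z 24.8
jar 8.0
pencil 29.3
pad 43.2
block 34.9
```

Clip reads 0.275 (expected 0.28), tile near face x=10.2 (10), no visible gap. Top-view differences are likely the arm covering things; check bystanders by position in the wrist views.

Run:
```python
from h import *
j=np.load('jig.npz'); a=j['yaw']; ex=np.array([np.cos(a),np.sin(a)]); ey=np.array([-ex[1],ex[0]])
for n in('w1','w15'):
    z=np.load(n+'.npz');c=(z['K'],z['R'],z['t']); W=cloud(c,z['d']); X=(W[...,:2]-j['J'])@ex; Y=(W[...,:2]-j['J'])@ey; Z=W[...,2]
    hsv=cv2.cvtColor(cv2.imread('pics/'+n+'.png'),cv2.COLOR_BGR2HSV)
    red=(cv2.inRange(hsv,(0,110,60),(8,255,255))|cv2.inRange(hsv,(172,110,60),(180,255,255)))>0
    for nm,m in (('pencil',red&(Y>64)&(Y<125)&(abs(X)<130)),('pad',(Z>6)&(Z<14)&(Y<-85)&(Y>-160)&(X>20)&(X<110)),('block',(Z>17)&(Z<26)&(Y<-68)&(Y>-150)&(X<15)&(X>-60)),('jar lid',(Z>55)&(Z<70)&(Y>80)&(Y<180)&(X>0)&(X<130)),('tile',(Z>22.5)&(Z<27.5)&(X>-60)&(X<38)&(Y<-10)&(Y>-52))):
        print(n,nm,m.sum(),[round(float(v),1) for v in (np.median(X[m]),np.median(Y[m]))] if m.any() else '')
```

```text
w1 pencil 280 [-33.1, 91.7]
w1 pad 1910 [53.3, -129.5]
w1 block 1128 [-31.4, -107.7]
w1 jar lid 1579 [47.7, 164.2]
w1 tile 1345 [-29.4, -31.0]
w15 pencil 459 [-30.9, 91.2]
w15 pad 2675 [53.6, -129.0]
w15 block 1559 [-31.2, -107.4]
w15 jar lid 2441 [48.1, 163.8]
w15 tile 1216 [24.5, -29.4]
```

Bystanders are unmoved (within 0.5 mm; the pencil's along-length median shifts only with the masked pixels). Handing in.

```bash
python3 -c "
from h import *
print(ticket.hand_in())"
```

```text
the job is handed in; nothing more can be done
None
```

The tile is loaded in the largest jig, against the end stop and gripped by the jaw, and the job was handed in at about 20 s of the 35 s allowed.

**What I did:** I pressed the thumb bar fully down with the left fingertip and pushed the tile along the channel with the right one. It wedged about 4° askew roughly 3 mm short of the stop. With the bar kept down I moved the pusher to the right part of the tile's rear face, eased the down-force so the bar finger could slide, and squared the tile against the stop with about 20 N. I then backed off, let the bar up and lifted clear.

**Last checks:**
- **Clip:** it reads 0.275 rad with the jaw on the tile, against 0.28 expected.
- **Tile position:** the near face is at x = 10.2 mm (10 wanted), and the tile's middle is at y ≈ -29.4 mm (-30 ± 1.5 wanted). No gap to the stop could be measured.
- **Bystanders:** the jar, pad and block are within about 0.5 mm of where they started.
- **Robot:** it is clear of everything, with about zero force.

**Checks that disagreed or were weak:**
- **Tile skew:** the final distant view gave -1.9° from a groove only 3 pixels high. The close views before release gave 0.05° while pressing and -0.3° after backing off. I trust the close ones.
- **Pencil:** its centre read 2 mm different along its length. I put that down to more of it being in view, since sideways it agreed to 0.5 mm.
- **Top camera:** the before/after comparison was no use, probably because the arm was in view.
- **Bar during the back-off:** it may have begun to rise slightly, once the tile was already home.
- **Jaw clearance:** I did not measure the opening throughout the push. The bar read level early on, but the fingers hid it for the last stretch, when the tile went under the jaw. Press force there was 16–29 N, apart from two light moments of 7.5 and 9 N, just above the 7 N needed.

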